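# Pack the finished decoy heads

## Robot

A 7-joint arm with a two-finger parallel gripper is mounted at the origin on the work surface. World frame = base frame: x ahead of the robot, y to its left, z up, the work surface at z = 0. Lengths are in m, angles in degrees, forces in N, time in s.
With the tool pointing down it reaches from about 0.4 to 0.875 m from the base axis. Payload 6.5 kg.
Tool frame: the origin (TCP) lies on the centre line of the jaws, within the pads' length; the fingertips stand 17 mm ahead of it and the grasp point (between the pads) lies 2 mm behind it; z points along the fingers, x is the direction in which the jaws open and shut, and the axes are right-handed (so a half turn about z gives the same grasp; the last joint's range is limited). The gripper opens to 88 mm and grips with 3 to 60 N. Pads are 18 mm wide; open, the fingers measure 123 mm over their backs; the gripper's body (75 mm by 187 mm) begins 45 mm behind the grasp point.
Start: joints at [-74.611, 30.733, -0.252, 88.115, 0.149, 61.152, -4.079], TCP at [0.214, 0.614, 0.256] pointing down, gripper open.
Joint ranges: [-154.64, 154.64], [-21.42, 123.67], [-72.66, 72.17], [13.99, 137.28], [-74.86, 254.86], [10.95, 109.41], [-158.01, 158.01]. Speed limits (degrees/s): [136.94, 136.94, 180, 180, 180, 180, 180].

## Interface

Orientations are given as a 3x3 rotation matrix whose columns are the frame's x, y, z axes.
In Python, from plant import bot gives the robot as it stands.
- The arm moves only by the tool drive_tool, never from a script. Its argument "increments" is a list of rows, each a list of 2 entries, a list of its own where there are three numbers: the shift along the world's x, y, z in mm, then the turn about the world's z in degrees. A call has 1 to 5 rows; each row is the pose to reach, as a shift and turn from the pose measured when the call began; what a row does not reach only later rows make up. A row lasts 1/8 s, in which the tool goes at most 62.5 mm and 10.7 degrees, less where a joint would pass 70% of its speed; a pose out of reach is approached as far as the arm can. A call with a gripper value outside its range is refused whole. "fingers" is the opening, from -1 (shut) to 1 (fully open), so that 0 is half open, set as the call begins (left out, the last holds). The fingers move at their own pace and stop on an object; "force" is the grip in N (left out, the last holds). Time passes only in rows, so rows that repeat a pose let the fingers close. It gives the time, the measured TCP pose, the force and the opening at its end, in the units of the state.
- bot.get_state(): the state, without advancing time (a new reading comes with each control period).
- bot.snapshot(name): name is "scene" or "top"; returns a dict with "pixels" (400x640x3 uint8, blue, green, red), "fx", "fy", "cx", "cy" (pixels), "extrinsics" (4x4, takes a point from camera to world coordinates). Camera axes: x right, y down, z forward; pixel columns grow to the right and rows downward; lengths in m; the calibration is good to about 2 mm. A picture is of the moment at which its call begins. There is no depth.
- bot.close_job(): hands the job in, once; it reports no verdict.
The state is a dict: "clock": time; "qpos": joint angles; "qd": joint speeds; "joint_torque": joint torques, N m; "eef_pos": TCP position; "eef_rot": TCP orientation; "ft_force": force on the tool from outside, world axes, zero at the start; "wrist_torque": the same for the moment, N m; "grip_width": opening from 0.0 (shut) to 1.0 (fully open).
Only numpy, scipy, OpenCV 4.12 (cv2) and the standard library are available. Lean on these libraries where they do the work, as an engineer would, in place of code of your own. Each camera call takes 0.05 s, during which the arm holds its last target.

## Task

Stand the three finished duck heads (rounded, with eyes) upright in the cork nests of the wooden box: the small head in the smallest nest, the medium one in the middle-sized nest, the large one in the largest, each bill pointing straight across the box's short way, to either side. Leave the two square-sawn blanks standing where they are on the bench.

Things in the scene. Friction and masses are not known exactly. Their poses are not given: they have to be found in the camera images.
- head_small: finished small duck head, plain pale wood, rounded, two black eyes, upright on a round neck; 67 mm tall, round foot 32 mm across. Origin: centre of the foot's underside; z up, x along the bill (tip 47 mm from the neck axis, 14 mm wide). Grip the cheeks from above: 26 mm apart along y, centred on the neck axis 52 mm above the foot.
- head_medium: finished medium duck head, plain pale wood, rounded, two black eyes, upright on a round neck; 76 mm tall, round foot 42 mm across. Origin: centre of the foot's underside; z up, x along the bill (tip 58 mm from the neck axis, 18 mm wide). Grip the cheeks from above: 32 mm apart along y, centred on the neck axis 58 mm above the foot.
- head_large: finished large duck head, plain pale wood, rounded, two black eyes, upright on a round neck; 86 mm tall, round foot 54 mm across. Origin: centre of the foot's underside; z up, x along the bill (tip 70 mm from the neck axis, 23 mm wide). Grip the cheeks from above: 40 mm apart along y, centred on the neck axis 65 mm above the foot.
- nest_small: The smallest of three square cork nests in the box, sides parallel to the box's: inside 48 x 48 mm, walls 5 mm thick, rim 14 mm and floor 4 mm above its origin. Origin: centre of its underside, on the box's floor, so its own floor is 10 mm above the bench. The nests change places within the box.
- nest_medium: The middle-sized of three square cork nests in the box, sides parallel to the box's: inside 60 x 60 mm, walls 5 mm thick, rim 14 mm and floor 4 mm above its origin. Origin: centre of its underside, on the box's floor, so its own floor is 10 mm above the bench. The nests change places within the box.
- nest_large: The largest of three square cork nests in the box, sides parallel to the box's: inside 72 x 72 mm, walls 5 mm thick, rim 14 mm and floor 4 mm above its origin. Origin: centre of its underside, on the box's floor, so its own floor is 10 mm above the bench. The nests change places within the box.
- crate: shallow open wooden box, fixed to the bench, that holds the three nests in a row. 112 mm along its x (the short way), 312 mm along its y (the long way), 30 mm high; walls and floor 6 mm thick. Origin at the centre of its underside, on the bench. The nests' centres are 100 mm apart along its y, the middle one at its centre.
- blank_medium: the smaller square-sawn blank of the same pale wood: a head's side outline cut from a plank, square edges, bill as thick as the rest, no eyes. 76 mm tall, 36 mm thick along y, foot 42 x 36 mm. Origin: centre of its underside; z up, x along the bill (end 60 mm from the origin). Does not belong in the box.
- blank_large: the larger square-sawn blank of the same pale wood: a head's side outline cut from a plank, square edges, bill as thick as the rest, no eyes. 86 mm tall, 44 mm thick along y, foot 52 x 44 mm. Origin: centre of its underside; z up, x along the bill (end 72 mm from the origin). Does not belong in the box.
There are look-alikes about, which are no part of the job. What is shaped like the head_large but green or pink is not meant.

How it is judged (in metres and radians):
At the end, for the whole second after the job is handed in: Each finished head stands upright (within 7 degrees) on the floor of the nest of its own size, within 14 mm of the nest's centre, its bill along the box's short way within 25 degrees (either side), at rest; both blanks stand upright within 30 mm of where they were at the start (horizontal distance between head_small and nest_small below 0.014 m and z of head_small in the frame of nest_small below 0.009 m and angle between each of head_small, head_medium, head_large, blank_medium, blank_large's own z axis and vertical below 0.12 rad and angle between the x axis of each of head_small, head_medium, head_large and the x axis of crate, either way round below 0.45 rad and linear speed of each of head_small, head_medium, head_large, blank_medium, blank_large below 0.02 m/s and angular speed of each of head_small, head_medium, head_large below 0.2 rad/s and horizontal distance between head_medium and nest_medium below 0.014 m and z of head_medium in the frame of nest_medium below 0.009 m and horizontal distance between head_large and nest_large below 0.014 m and z of head_large in the frame of nest_large below 0.009 m and distance of each of blank_medium, blank_large from where it was at the start of the episode below 0.03 m); the robot touches nothing.
It also fails if it takes over 96 s, if anything falls off the work surface, if the arm or the gripper's body presses on something with over 40 N, if the wrist force passes 120 N, or if a joint passes its speed limit or range.

## Working session

There is one attempt and no reset: what is moved stays moved. The work goes in short steps, Python scripts to look and compute and a tool call to move; the robot and the scene stay as the last step left them, time stands still between calls to the robot, and variables do not carry over. Pictures are saved under pics/ and viewed, and the job is handed in when it is done.

Besides the shell and the picture viewer there is one more tool, called after "Request:" by a JSON object that holds its "fn" and its "kwargs". drive_tool: Moves the arm, as the interface text tells. Its arguments: {"type":"object","properties":{"increments":{"type":"array","items":{"type":"array"}},"fingers":{"type":"number"},"force":{"type":"number"}},"required":["increments"]}

```bash
mkdir -p pics; cat > h.py <<'E'
from plant import bot
import numpy as np, cv2
def snap(n,tag):
    s=bot.snapshot(n); im=np.array(s["pixels"]).astype(np.uint8); cv2.imwrite(f"pics/{tag}.png",im)
    np.savez(f"pics/{tag}.npz",im=im,K=[s["fx"],s["fy"],s["cx"],s["cy"]],E=np.array(s["extrinsics"]));return im
def load(tag):
    d=np.load(f"pics/{tag}.npz");return d["im"],d["K"],d["E"]
def ray(tag,u,v,z):
    _,K,E=load(tag); d=E[:3,:3]@np.array([(u-K[2])/K[0],(v-K[3])/K[1],1]); o=E[:3,3]
    return o+d*(z-o[2])/d[2]
def proj(tag,p):
    _,K,E=load(tag); c=E[:3,:3].T@(np.array(p)-E[:3,3]); return np.array([K[0]*c[0]/c[2]+K[2],K[1]*c[1]/c[2]+K[3]])
E
python3 - <<'E'
from h import *
snap("top","t0");snap("scene","s0")
print(load("t0")[1:],load("s0")[1:]);s=bot.get_state();print(s["clock"],s["eef_pos"],s["eef_rot"],s["grip_width"])
E
```

```text
(array([363.55025698, 363.55025698, 329.11359101, 201.65796584]), array([[ 4.30632714e-02, -9.77325254e-01,  2.07318360e-01,
         2.97903627e-01],
       [-9.99072347e-01, -4.21265780e-02,  8.93290467e-03,
        -5.73463057e-04],
       [ 3.25972670e-06, -2.07510721e-01, -9.78232744e-01,
         9.64786964e-01],
       [ 0.00000000e+00,  0.00000000e+00,  0.00000000e+00,
         1.00000000e+00]])) (array([395.78385046, 395.78385046, 317.38895118, 197.36961506]), array([[-0.82443567,  0.37938606, -0.41996671,  0.93584976],
       [ 0.56565197,  0.52805427, -0.63340077,  0.6943608 ],
       [-0.01853821, -0.75975319, -0.64994725,  0.73502544],
       [ 0.        ,  0.        ,  0.        ,  1.        ]]))
0.1 [0.21341036 0.61341987 0.25494032] [[ 3.28517536e-01  9.44497788e-01 -3.96707828e-04]
 [ 9.44496640e-01 -3.28517757e-01 -1.47665208e-03]
 [-1.52502019e-03  1.10416893e-04 -9.99998831e-01]] 1.0015743314435286
```

View pics/t0.png

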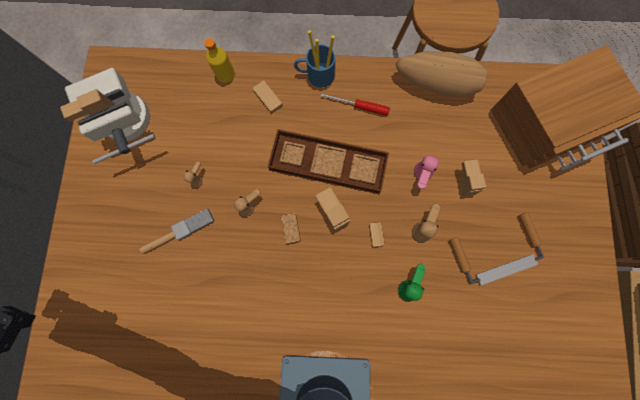

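View pics/s0.png

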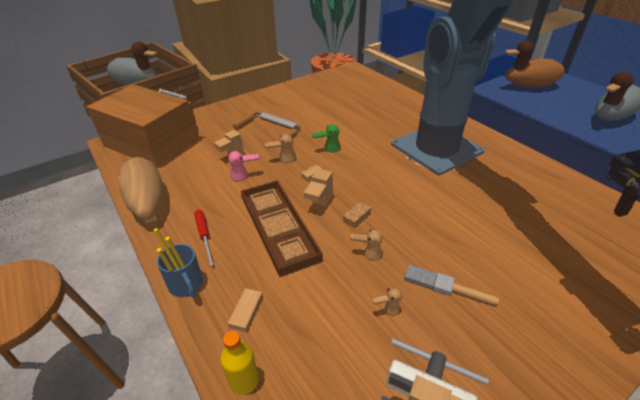

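```bash
python3 - <<'E'
from h import *
a=load("t0")[0];b=load("s0")[0]
cv2.imwrite("pics/t0c.png",cv2.resize(a[120:250,170:300+0],None,fx=4.4,fy=4.4,interpolation=cv2.INTER_CUBIC))
cv2.imwrite("pics/t0d.png",cv2.resize(a[120:250,260:500],None,fx=3.3,fy=3.3,interpolation=cv2.INTER_CUBIC))
cv2.imwrite("pics/s0c.png",cv2.resize(b[120:320,200:420],None,fx=3,fy=3,interpolation=cv2.INTER_CUBIC))
E
```

```text
(no output)
```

View pics/t0c.png

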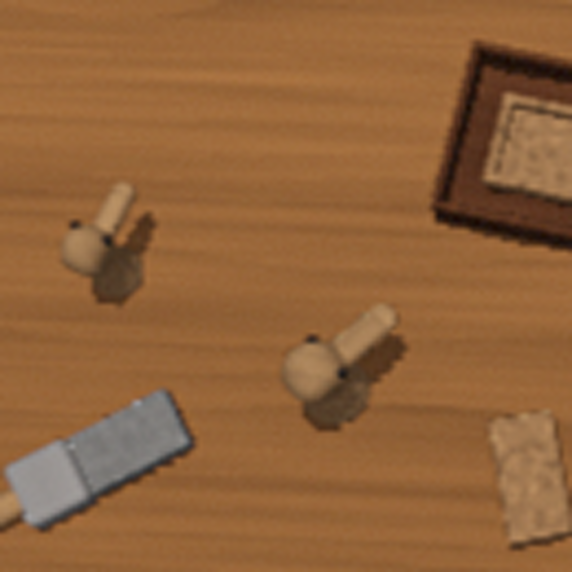

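View pics/t0d.png

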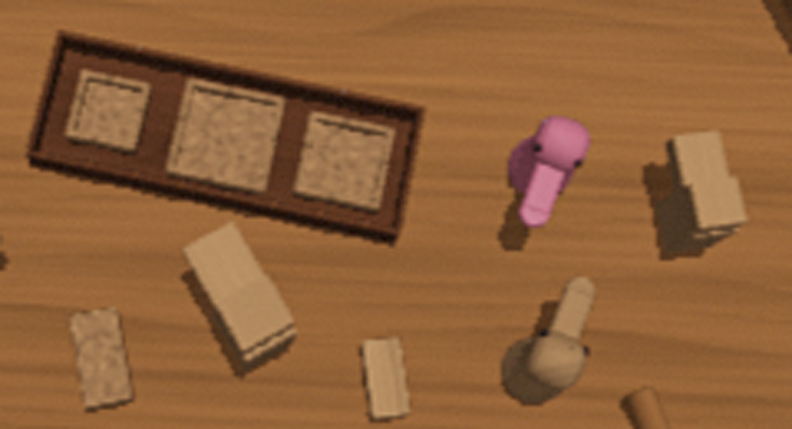

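View pics/s0c.png

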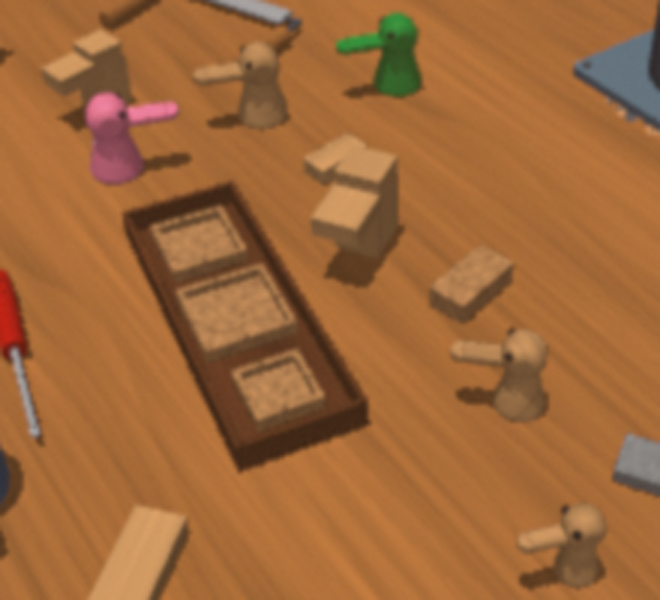

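```bash
python3 - <<'E'
from h import *
im,K,E=load("t0"); hsv=cv2.cvtColor(im,cv2.COLOR_BGR2HSV)
for n,(u,v) in dict(small=(189,177),bills=(197,166),med=(241,204),billm=(255,194),large=(428,230),billl=(432,212),table=(230,230),table2=(300,260),shadow=(197,187),crate=(313,160),cork=(329,162),blank=(330,205)).items(): print(n,hsv[v,u],im[v,u])
# chroma image views
big=cv2.resize(im[150:250,170:270],None,fx=4,fy=4,interpolation=cv2.INTER_CUBIC)
S=cv2.cvtColor(big,cv2.COLOR_BGR2HSV)[:,:,1]
cv2.imwrite("pics/sat.png",S)
E
```

```text
small [ 15 123 158] [ 82 120 158]
bills [ 15 117 174] [ 94 135 174]
med [ 15 121 173] [ 91 133 173]
billm [ 15 120 170] [ 90 131 170]
large [ 15 121 165] [ 87 127 165]
billl [ 16 119 174] [ 93 136 174]
table [ 14 161 138] [ 51  91 138]
table2 [ 14 159 149] [ 56  99 149]
shadow [ 14 140  80] [36 56 80]
crate [ 14 129 148] [ 73 108 148]
cork [ 15 128 152] [ 76 114 152]
blank [ 16 119 184] [ 98 143 184]
```

View pics/sat.png

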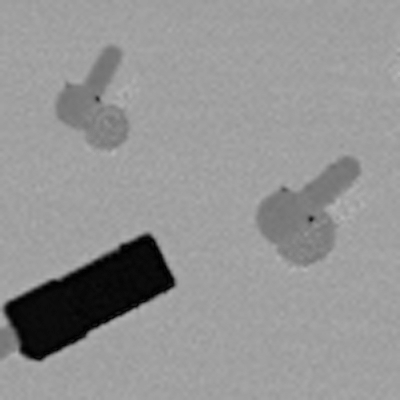

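```bash
cat > meas.py <<'E'
from h import *
H=dict(small=(0.053,26,47),medium=(0.058,32,58),large=(0.065,40,70))
def head(tag,name,u0,v0,vmin=105,half=35):
    im=load(tag)[0]; F=6
    x0,y0=int(u0-half),int(v0-half); big=cv2.resize(im[y0:y0+2*half,x0:x0+2*half],None,fx=F,fy=F,interpolation=cv2.INTER_CUBIC)
    hsv=cv2.cvtColor(big,cv2.COLOR_BGR2HSV)
    m=((hsv[:,:,1]<139)&(hsv[:,:,2]>vmin)).astype(np.uint8)*255
    m=cv2.morphologyEx(m,cv2.MORPH_CLOSE,np.ones((13,13)));m=cv2.morphologyEx(m,cv2.MORPH_OPEN,np.ones((7,7)))
    n,l,st,c=cv2.connectedComponentsWithStats(m); k=l[half*F,half*F]
    if k==0: k=1+np.argmax(st[1:,4])
    m=(l==k).astype(np.uint8)*255
    dt=cv2.distanceTransform(m,cv2.DIST_L2,5); r=dt.max(); ys,xs=np.where(dt>r-0.7); cx,cy=xs.mean(),ys.mean()
    p=cv2.findContours(m,0,2)[0]; p=max(p,key=len)[:,0,:].astype(float)
    d=np.hypot(p[:,0]-cx,p[:,1]-cy); far=p[d>d.max()-4].mean(0)
    # bill axis: mask pixels beyond 1.25 r
    ys,xs=np.where(m>0); dd=np.hypot(xs-cx,ys-cy); sel=dd>1.35*r
    bc=np.array([xs[sel].mean(),ys[sel].mean()])
    toim=lambda q:((q[0]+.5)/F-.5+x0,(q[1]+.5)/F-.5+y0)
    c,f,b=toim((cx,cy)),toim(far),toim(bc); z=H[name][0]
    P,Q,B=[ray(tag,*q,z+dz) for q,dz in ((c,0),(f,-0.003),(b,-0.003))]
    yaw=np.degrees(np.arctan2(*(B-P)[1::-1])); yaw2=np.degrees(np.arctan2(*(Q-P)[1::-1]))
    _,K,E=load(tag); depth=np.linalg.norm(P-E[:3,3])
    print(name,"px",np.round(c,1),"P",P.round(4),"yaw",yaw.round(1),yaw2.round(1),"diam mm",(2*r/F/K[0]*depth*1000).round(1),"tip",(np.hypot(*(Q-P)[:2])*1000).round(1))
    vis=big.copy(); cv2.drawContours(vis,cv2.findContours(m,0,2)[0],-1,(0,255,0),1); cv2.circle(vis,(int(cx),int(cy)),int(r),(255,0,0),1)
    return vis
if __name__=="__main__":
    v=[head("t0","small",190,174),head("t0","medium",243,202),head("t0","large",429,228)]
    cv2.imwrite("pics/m0.png",cv2.resize(np.hstack(v),(798,266)))
E
python3 meas.py; python3 - <<'E'
from h import *
im=load("t0")[0]; F=5; x0,y0,x1,y1=262,122,396,200
big=cv2.resize(im[y0:y1,x0:x1],None,fx=F,fy=F,interpolation=cv2.INTER_CUBIC)
hsv=cv2.cvtColor(big,cv2.COLOR_BGR2HSV)
m=(hsv[:,:,2]<95).astype(np.uint8)*255
m=cv2.morphologyEx(m,cv2.MORPH_CLOSE,np.ones((5,5)))
cs=cv2.findContours(m,cv2.RETR_EXTERNAL,2)[0]; c=max(cs,key=cv2.contourArea)
r=cv2.minAreaRect(c); print(r); bx=cv2.boxPoints(r)
ap=cv2.approxPolyDP(cv2.convexHull(c),12,True)[:,0]
print(ap)
toim=lambda q:((q[0]+.5)/F-.5+x0,(q[1]+.5)/F-.5+y0)
for q in ap: print(np.round(toim(q),1),ray("t0",*toim(q),0.03).round(4))
c2=((hsv[:,:,1]<142)&(hsv[:,:,2]>110)).astype(np.uint8)*255
inside=np.zeros_like(m);cv2.drawContours(inside,[cv2.convexHull(c)],-1,255,-1); c2&=cv2.erode(inside,np.ones((9,9)))
c2=cv2.morphologyEx(c2,cv2.MORPH_CLOSE,np.ones((9,9)))
vis=big.copy();cv2.polylines(vis,[ap],True,(0,255,0),1)
for k in cv2.findContours(c2,cv2.RETR_EXTERNAL,2)[0]:
    if cv2.contourArea(k)<2000: continue
    r=cv2.minAreaRect(k); b=cv2.boxPoints(r); cv2.polylines(vis,[b.astype(int)],True,(255,0,0),1)
    W=np.array([ray("t0",*toim(q),0.02) for q in b]); print("nest",np.round(toim(r[0]),1),W.mean(0).round(4),np.linalg.norm(W-np.roll(W,1,0),axis=1).round(4), np.degrees(np.arctan2(*(W[1]-W[0])[1::-1])).round(1))
cv2.imwrite("pics/cr.png",vis)
E
```

```text
small px [188.2 175.9] P [0.5437 0.377  0.053 ] yaw -29.7 -29.1 diam mm 25.5 tip 46.3
medium px [240.1 203.7] P [0.4751 0.2341 0.058 ] yaw -50.0 -48.5 diam mm 31.1 tip 58.3
large px [429.  228.1] P [ 0.432  -0.2439  0.065 ] yaw -17.6 -19.6 diam mm 38.6 tip 66.9
((329.69287109375, 200.79544067382812), (574.6740112304688, 213.75050354003906), 11.863381385803223)
[[ 78  46]
 [626 155]
 [585 361]
 [ 37 242]]
[277.2 130.8] [0.6883 0.1587 0.03  ]
[386.8 152.6] [ 0.6383 -0.1421  0.03  ]
[378.6 193.8] [ 0.5228 -0.1217  0.03  ]
[269. 170.] [0.5757 0.1725 0.03  ]
nest [363.9 168. ] [ 0.5957 -0.0822  0.02  ] [0.0719 0.0719 0.073  0.0717] -9.6
nest [327.9 160.3] [0.6133 0.0163 0.02  ] [0.0843 0.0842 0.0858 0.0839] -8.4
nest [292.3 152.7] [0.6308 0.1146 0.02  ] [0.0607 0.0608 0.0615 0.0606] -8.1
```

View pics/m0.png

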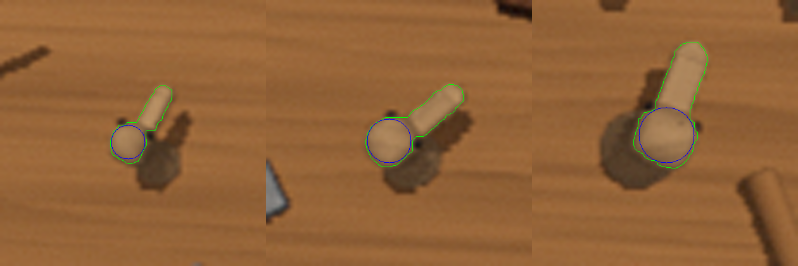

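View pics/cr.png

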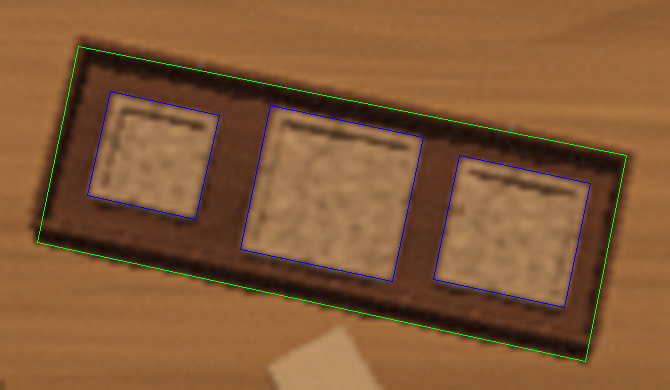

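```bash
python3 - <<'E'
from h import *
F=5
def nests(tag,x0,y0,x1,y1,smax):
    im=load(tag)[0]; big=cv2.resize(im[y0:y1,x0:x1],None,fx=F,fy=F,interpolation=cv2.INTER_CUBIC); vis=big.copy()
    hsv=cv2.cvtColor(big,cv2.COLOR_BGR2HSV)
    c2=((hsv[:,:,1]<smax)&(hsv[:,:,2]>110)).astype(np.uint8)*255
    c2=cv2.morphologyEx(c2,cv2.MORPH_CLOSE,np.ones((9,9)));c2=cv2.morphologyEx(c2,cv2.MORPH_OPEN,np.ones((9,9)))
    toim=lambda q:((q[0]+.5)/F-.5+x0,(q[1]+.5)/F-.5+y0)
    for k in cv2.findContours(c2,cv2.RETR_EXTERNAL,2)[0]:
        if cv2.contourArea(k)<4000: continue
        h=cv2.convexHull(k); ap=cv2.approxPolyN(h,4) if hasattr(cv2,"approxPolyN") else None
        ap=ap.reshape(-1,2); cv2.polylines(vis,[ap.astype(int)],True,(255,0,0),1)
        W=np.array([ray(tag,*toim(q),0.02) for q in ap.astype(float)])
        print(tag,W.mean(0).round(4),np.linalg.norm(W-np.roll(W,1,0),axis=1).round(4),W[:,:2].round(4).tolist())
    return vis
# overlay predicted rims from the top measurement
v=nests("t0",262,122,396,205,142); cv2.imwrite("pics/n1.png",v)
v=nests("s0",230,175,330,285,148)
a=np.radians(-10);X=np.array([np.cos(a),np.sin(a)]);Y=np.array([-X[1],X[0]])
for c,h in (((.5957,-.0822),.035),((.6133,.0163),.041),((.6308,.1146),.029)):
    q=[proj("s0",[*(np.array(c)+sx*h*X+sy*h*Y),.02]) for sx,sy in ((1,1),(1,-1),(-1,-1),(-1,1))]
    cv2.polylines(v,[np.array([((u-230+.5)*F-.5,(w-175+.5)*F-.5) for u,w in q]).astype(int)],True,(0,255,0),1)
cv2.imwrite("pics/n2.png",v)
E
```

```text
t0 [0.5094 0.0158 0.02  ] [0.0585 0.0594 0.0297 0.0488] [[0.4922, -0.0259], [0.4896, 0.0335], [0.5151, 0.0486], [0.5406, 0.007]]
t0 [ 0.5956 -0.0824  0.02  ] [0.0719 0.0714 0.0719 0.0719] [[0.6244, -0.1237], [0.554, -0.1118], [0.5666, -0.041], [0.6375, -0.053]]
t0 [0.6131 0.016  0.02  ] [0.0844 0.0839 0.084  0.0845] [[0.647, -0.0329], [0.5645, -0.0179], [0.5788, 0.0649], [0.662, 0.0501]]
t0 [0.6306 0.1147 0.02  ] [0.0605 0.06   0.0604 0.0598] [[0.6549, 0.0795], [0.5958, 0.0903], [0.6064, 0.1498], [0.6652, 0.1391]]
s0 [0.6304 0.1165 0.02  ] [0.0632 0.0613 0.0613 0.0612] [[0.6062, 0.1525], [0.6665, 0.1416], [0.6546, 0.0815], [0.5941, 0.0905]]
s0 [0.6129 0.018  0.02  ] [0.0873 0.0856 0.0873 0.0854] [[0.5784, 0.0678], [0.6629, 0.0541], [0.6473, -0.0318], [0.563, -0.0181]]
s0 [ 0.5956 -0.0808  0.02  ] [0.076  0.0737 0.0774 0.0734] [[0.566, -0.0364], [0.6385, -0.0496], [0.6249, -0.1258], [0.553, -0.1113]]
s0 [ 0.4561 -0.0466  0.02  ] [0.0918 0.1354 0.045  0.1045] [[0.379, -0.0627], [0.4881, 0.0174], [0.5037, -0.0248], [0.4535, -0.1165]]
```

View pics/n2.png

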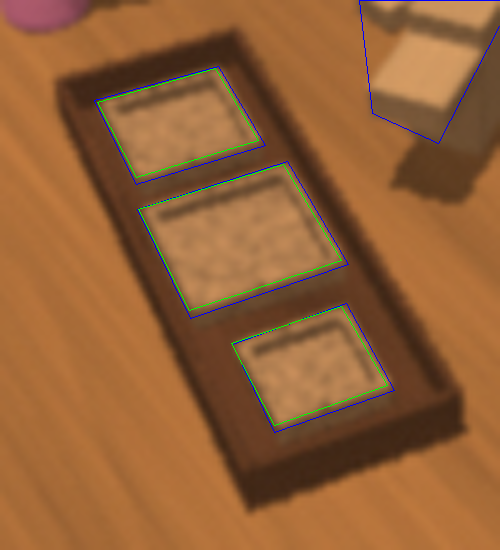

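```bash
python3 - <<'E'
from meas import *
for n,p in dict(small=(.5437,.377),medium=(.4751,.2341),large=(.432,-.2439)).items():
    print(n,proj("s0",[*p,H[n][0]]).round(1))
v=[]
for n,u,w in (("small",394,295),("medium",374,237),("large",287,141)):
    v.append(head("s0",n,u,w,vmin=60))
cv2.imwrite("pics/m1.png",cv2.resize(np.hstack(v),(798,266)))
E
```

```text
small [393.9 296.1]
medium [373.9 238.7]
large [284.6 140.8]
small px [393.6 295. ] P [0.5423 0.3745 0.053 ] yaw 21.0 -19.0 diam mm 28.3 tip 44.6
medium px [372.5 251.9] P [0.5044 0.2636 0.058 ] yaw -120.1 -86.9 diam mm 32.5 tip 72.3
large px [287. 155.] P [ 0.4666 -0.172   0.065 ] yaw -108.2 -77.6 diam mm 39.9 tip 98.6
```

View pics/m1.png

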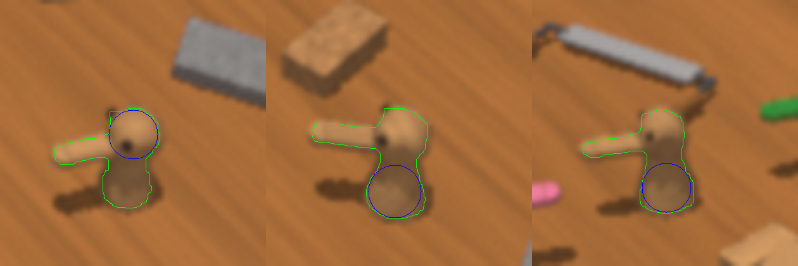

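Request:
{"fn": "drive_tool", "kwargs": {"increments": [[[47,-34,0],-4],[[94,-68,0],-8],[[141,-102,0],-10.3],[[188,-136,0],-10.3],[[235,-170,0],-10.3]], "fingers": 0.6, "force": 20}}

```text
clock: 0.72
eef_pos: [0.4495, 0.4421, 0.2546]
eef_rot: [[0.492, 0.871, -0.001], [0.871, -0.492, -0.002], [-0.002, -0.0, -1.0]]
ft_force: [-0.7, -0.2, -0.3]
grip_width: 0.803
```

Request:
{"fn": "drive_tool", "kwargs": {"increments": [[[40,-28,-10],0],[[80,-56,-40],0],[[94,-66,-80],0],[[94,-66,-120],0],[[94,-66,-135],0]]}}

```text
clock: 1.35
eef_pos: [0.5421, 0.3749, 0.1168]
eef_rot: [[0.492, 0.871, -0.005], [0.871, -0.492, -0.005], [-0.006, -0.002, -1.0]]
ft_force: [0.2, -1.0, 0.4]
grip_width: 0.8
```

```bash
python3 - <<'E'
from h import *
a=snap("top","t1");b=snap("scene","s1")
s=bot.get_state();print(s["eef_pos"])
cv2.imwrite("pics/x1.png",np.hstack([cv2.resize(a[120:220,140:240],(400,400)),cv2.resize(b[230:330,340:440],(400,400))]))
E
```

```text
[0.54236169 0.3758092  0.11815626]
```

View pics/x1.png

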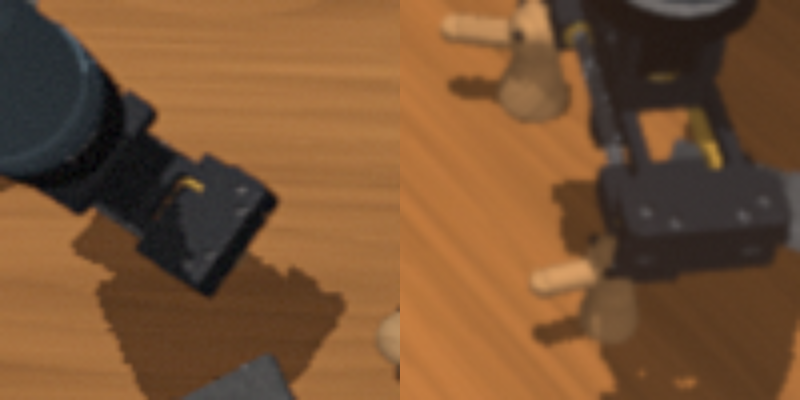

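The picture shows the open hand above the small head (its bill at about (540,275) in the right-hand crop), clear of everything else. I'll descend.

Request:
{"fn": "drive_tool", "kwargs": {"increments": [[[1,0.5,-25],0],[[1,0.5,-50],0],[[1,0.5,-68],0],[[1,0.5,-68],0]]}}

```text
clock: 1.95
eef_pos: [0.543, 0.3764, 0.0499]
eef_rot: [[0.491, 0.871, -0.004], [0.871, -0.491, -0.004], [-0.006, -0.002, -1.0]]
ft_force: [0.0, -0.3, -0.1]
grip_width: 0.798
```

Request:
{"fn": "drive_tool", "kwargs": {"increments": [[[0,0,0],0],[[0,0,0],0],[[0,0,0],0],[[0,0,0],0],[[0,0,0],0]], "fingers": -1, "force": 15}}

```text
clock: 2.58
eef_pos: [0.543, 0.3764, 0.05]
eef_rot: [[0.491, 0.871, -0.004], [0.871, -0.491, -0.004], [-0.006, -0.002, -1.0]]
ft_force: [-1.0, -0.6, 0.9]
grip_width: 0.296
```

Request:
{"fn": "drive_tool", "kwargs": {"increments": [[[0,0,15],0],[[0,0,40],0],[[0,0,70],0],[[0,0,90],0],[[0,0,90],0]]}}

```text
clock: 3.2
eef_pos: [0.544, 0.377, 0.142]
eef_rot: [[0.491, 0.871, -0.002], [0.871, -0.491, -0.002], [-0.002, -0.001, -1.0]]
ft_force: [-0.7, 0.0, -1.2]
grip_width: 0.293
```

Request:
{"fn": "drive_tool", "kwargs": {"increments": [[[12,-36,0],5],[[24,-72,0],10],[[36,-108,0],15],[[48,-144,0],19.5],[[60,-178,0],19.5]]}}

```text
clock: 3.82
eef_pos: [0.6035, 0.1973, 0.1407]
eef_rot: [[0.172, 0.985, -0.003], [0.985, -0.172, -0.003], [-0.003, -0.002, -1.0]]
ft_force: [-0.2, -0.7, 0.4]
grip_width: 0.294
```

Request:
{"fn": "drive_tool", "kwargs": {"increments": [[[10,-28,0],0],[[20,-56,0],0],[[27,-82,0],0],[[27,-82,0],0],[[27,-82,0],0]]}}

```text
clock: 4.45
eef_pos: [0.6297, 0.1169, 0.14]
eef_rot: [[0.17, 0.985, -0.004], [0.985, -0.17, -0.002], [-0.003, -0.004, -1.0]]
ft_force: [0.1, 0.6, -0.7]
grip_width: 0.293
```

```bash
python3 - <<'E'
from h import *
a=snap("top","t2");b=snap("scene","s2")
s=bot.get_state();print(s["eef_pos"])
cv2.imwrite("pics/x2.png",np.hstack([cv2.resize(a[100:220,240:360],(400,400)),cv2.resize(b[160:290,210:340],(400,400))]))
E
```

```text
[0.62985437 0.1173971  0.14033093]
```

View pics/x2.png

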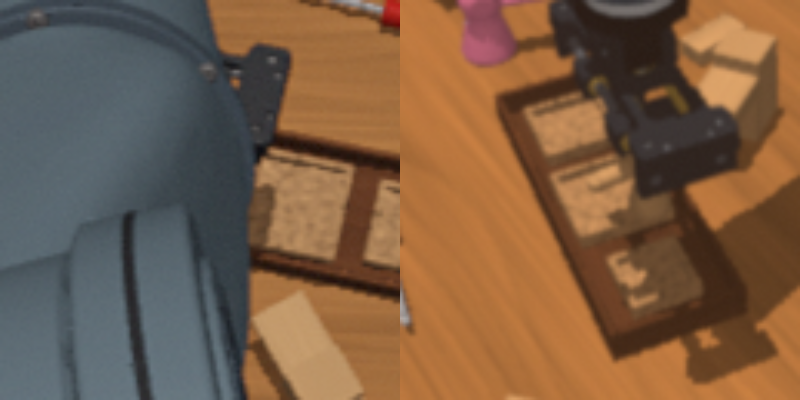

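Request:
{"fn": "drive_tool", "kwargs": {"increments": [[[1,-2.4,-30],0],[[1,-2.4,-55],0],[[1,-2.4,-72],0],[[1,-2.4,-77],0],[[1,-2.4,-79],0]]}}

```text
clock: 5.18
eef_pos: [0.6312, 0.1154, 0.0617]
eef_rot: [[0.169, 0.986, -0.003], [0.986, -0.169, -0.002], [-0.002, -0.003, -1.0]]
ft_force: [-0.4, -0.4, -1.0]
grip_width: 0.291
```

Request:
{"fn": "drive_tool", "kwargs": {"increments": [[[0,0,-0.5],0],[[0,0,-1],0],[[0,0,-1],0]]}}

```text
clock: 5.55
eef_pos: [0.6314, 0.1154, 0.0611]
eef_rot: [[0.169, 0.986, -0.003], [0.986, -0.169, -0.002], [-0.002, -0.002, -1.0]]
ft_force: [0.2, 0.3, 0.1]
grip_width: 0.294
```

Request:
{"fn": "drive_tool", "kwargs": {"increments": [[[0,0,-1],0],[[0,0,-2],0],[[0,0,-2],0]]}}

```text
clock: 5.92
eef_pos: [0.6325, 0.1151, 0.0608]
eef_rot: [[0.169, 0.986, -0.001], [0.986, -0.169, -0.002], [-0.002, -0.0, -1.0]]
ft_force: [-2.2, -1.1, 11.9]
grip_width: 0.296
```

Request:
{"fn": "drive_tool", "kwargs": {"increments": [[[0,0,0],0],[[0,0,0],0],[[0,0,0],0],[[0,0,0],0],[[0,0,0],0]], "fingers": 0.3}}

```text
clock: 6.55
eef_pos: [0.6324, 0.1151, 0.0607]
eef_rot: [[0.169, 0.986, -0.001], [0.986, -0.169, -0.002], [-0.002, -0.001, -1.0]]
ft_force: [-0.5, -0.6, 0.8]
grip_width: 0.65
```

Request:
{"fn": "drive_tool", "kwargs": {"increments": [[[0,0,20],0],[[0,0,60],0],[[0,0,110],0],[[0,0,130],0],[[0,0,130],0]]}}

```text
clock: 7.18
eef_pos: [0.6333, 0.1152, 0.1926]
eef_rot: [[0.17, 0.986, 0.002], [0.986, -0.17, -0.001], [-0.0, 0.003, -1.0]]
ft_force: [-0.1, 0.3, -0.6]
grip_width: 0.647
```

Request:
{"fn": "drive_tool", "kwargs": {"increments": [[[-32,24,0],-8],[[-64,48,0],-16],[[-96,72,0],-24],[[-128,96,0],-32],[[-158,119,0],-39]], "fingers": 0.5}}

```text
clock: 7.8
eef_pos: [0.473, 0.2344, 0.1909]
eef_rot: [[0.755, 0.656, -0.002], [0.656, -0.755, -0.004], [-0.004, 0.002, -1.0]]
ft_force: [0.2, 1.5, 0.3]
grip_width: 0.753
```

```bash
python3 - <<'E'
from h import *
b=snap("scene","s3");a=snap("top","t3")
s=bot.get_state();print(s["eef_pos"],s["eef_rot"][:,0])
cv2.imwrite("pics/x3.png",np.hstack([cv2.resize(a[130:250,220:340],(400,400)),cv2.resize(b[160:290,230:360],(400,400))]))
E
```

```text
[0.47071639 0.23693906 0.19071685] [ 0.74936661  0.66213684 -0.00494883]
```

View pics/x3.png

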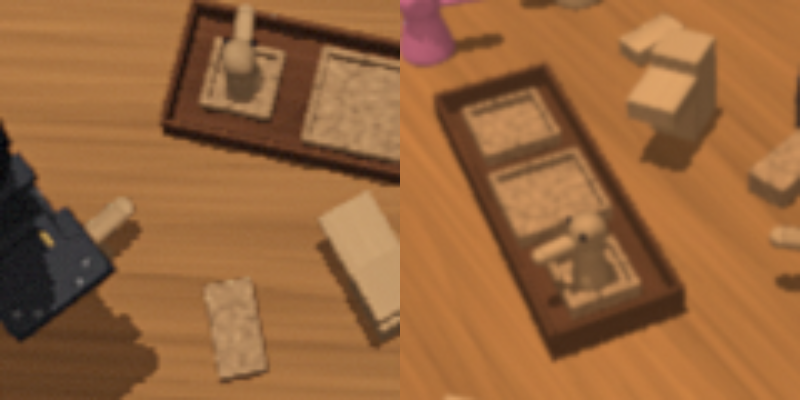

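```bash
python3 - <<'E'
from meas import *
H["small"]=(0.063,26,47)
head("t3","small",292,146)
E
```

```text
small px [290.6 146.4] P [0.6326 0.1149 0.063 ] yaw -152.3 -149.4 diam mm 28.4 tip 55.2
```

Request:
{"fn": "drive_tool", "kwargs": {"increments": [[[4,-2.5,-40],-0.5],[[4,-2.5,-80],-0.5],[[4,-2.5,-90],-0.5],[[4,-2.5,-90],-0.5]]}}

```text
clock: 8.4
eef_pos: [0.4746, 0.2338, 0.1002]
eef_rot: [[0.755, 0.655, -0.005], [0.655, -0.755, -0.004], [-0.007, -0.0, -1.0]]
ft_force: [0.3, 0.1, 1.3]
grip_width: 0.751
```

Request:
{"fn": "drive_tool", "kwargs": {"increments": [[[0.4,0.4,-20],0],[[0.4,0.4,-40],0],[[0.4,0.4,-44],0],[[0.4,0.4,-44],0]]}}

```text
clock: 8.9
eef_pos: [0.4757, 0.2344, 0.0572]
eef_rot: [[0.755, 0.655, -0.004], [0.655, -0.755, -0.004], [-0.005, 0.0, -1.0]]
ft_force: [0.2, -0.6, -0.7]
grip_width: 0.745
```

Request:
{"fn": "drive_tool", "kwargs": {"increments": [[[0,0,0],0],[[0,0,0],0],[[0,0,0],0],[[0,0,0],0],[[0,0,0],0]], "fingers": -1}}

```text
clock: 9.52
eef_pos: [0.4757, 0.2344, 0.0573]
eef_rot: [[0.755, 0.655, -0.004], [0.655, -0.755, -0.004], [-0.005, 0.0, -1.0]]
ft_force: [-0.2, -0.9, 2.4]
grip_width: 0.36
```

```bash
python3 - <<'E'
from h import *
for u,v in ((293.5,134.5),(292,145)): print(ray("t3",u,v,.061))
a=load("t3")[0]; cv2.imwrite("pics/x3b.png",cv2.resize(a[120:180,260:320],(600,600),interpolation=cv2.INTER_CUBIC))
E
```

```text
[0.6668027  0.10960851 0.061     ]
[0.63732511 0.11168651 0.061     ]
```

View pics/x3b.png

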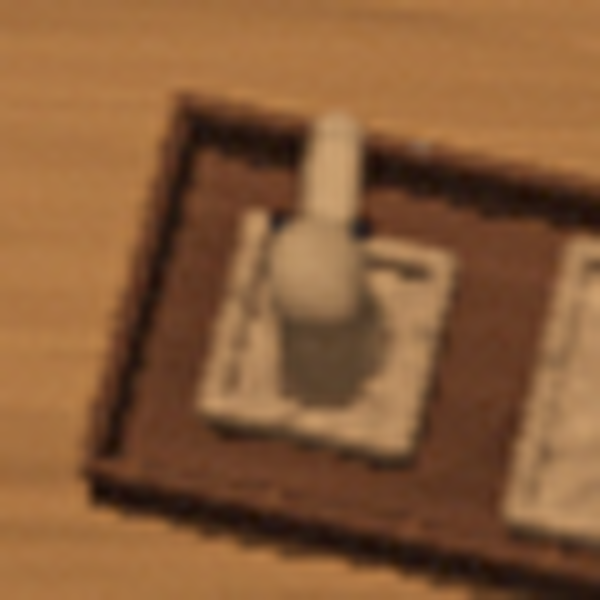

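Request:
{"fn": "drive_tool", "kwargs": {"increments": [[[0,0,15],0],[[0,0,45],0],[[0,0,80],0],[[0,0,108],0],[[0,0,108],0]]}}

```text
clock: 10.15
eef_pos: [0.4771, 0.2351, 0.1679]
eef_rot: [[0.755, 0.655, 0.0], [0.655, -0.755, -0.001], [-0.001, 0.001, -1.0]]
ft_force: [0.6, -0.9, -1.0]
grip_width: 0.354
```

Request:
{"fn": "drive_tool", "kwargs": {"increments": [[[17,-45,0],7],[[34,-90,0],15],[[51,-135,0],23],[[68,-180,0],31],[[85,-225,0],39]]}}

```text
clock: 10.78
eef_pos: [0.5618, 0.0086, 0.1672]
eef_rot: [[0.17, 0.985, -0.001], [0.985, -0.17, -0.001], [-0.001, -0.001, -1.0]]
ft_force: [0.5, -0.1, -0.3]
grip_width: 0.363
```

Request:
{"fn": "drive_tool", "kwargs": {"increments": [[[13,-36,0],0],[[26,-70,0],0],[[34,-90,0],0],[[34,-90,0],0],[[34,-90,0],0]]}}

```text
clock: 11.4
eef_pos: [0.5954, -0.0793, 0.1668]
eef_rot: [[0.168, 0.986, -0.002], [0.986, -0.168, 0.001], [0.0, -0.002, -1.0]]
ft_force: [1.1, 0.8, -1.0]
grip_width: 0.357
```

```bash
python3 - <<'E'
from h import *
b=snap("scene","s4");a=snap("top","t4")
s=bot.get_state();print(s["eef_pos"],s["eef_rot"][:,0])
cv2.imwrite("pics/x4.png",np.hstack([cv2.resize(a[100:240,280:420],(400,400)),cv2.resize(b[140:290,220:370],(400,400))]))
E
```

```text
[ 0.59556787 -0.07922821  0.16706519] [1.67531386e-01 9.85866716e-01 2.28992716e-04]
```

View pics/x4.png

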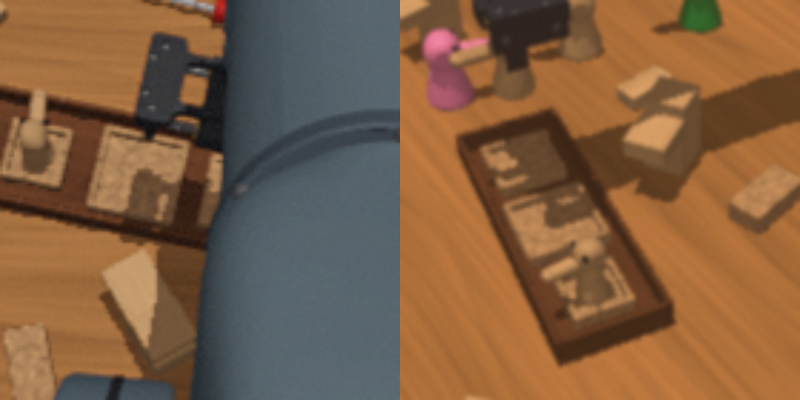

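Request:
{"fn": "drive_tool", "kwargs": {"increments": [[[0.3,-2.5,-35],0],[[0.3,-2.5,-65],0],[[0.3,-2.5,-88],0],[[0.3,-2.5,-96],0],[[0.3,-2.5,-98],0]]}}

```text
clock: 12.12
eef_pos: [0.5959, -0.081, 0.0692]
eef_rot: [[0.167, 0.986, -0.001], [0.986, -0.167, 0.001], [0.0, -0.001, -1.0]]
ft_force: [0.5, -0.7, -0.5]
grip_width: 0.36
```

Request:
{"fn": "drive_tool", "kwargs": {"increments": [[[0,0,-1],0],[[0,0,-2.5],0],[[0,0,-2.5],0]]}}

```text
clock: 12.5
eef_pos: [0.5969, -0.0811, 0.0681]
eef_rot: [[0.167, 0.986, 0.001], [0.986, -0.167, 0.001], [0.001, 0.001, -1.0]]
ft_force: [-1.6, -0.4, 5.6]
grip_width: 0.36
```

Request:
{"fn": "drive_tool", "kwargs": {"increments": [[[0,0,-0.5],0],[[0,0,-0.5],0],[[0,0,-0.5],0],[[0,0,-0.5],0],[[0,0,-0.5],0]], "fingers": 0.4}}

```text
clock: 13.12
eef_pos: [0.5968, -0.0811, 0.0675]
eef_rot: [[0.167, 0.986, 0.001], [0.986, -0.167, 0.001], [0.001, 0.0, -1.0]]
ft_force: [0.7, 0.2, -0.7]
grip_width: 0.698
```

Request:
{"fn": "drive_tool", "kwargs": {"increments": [[[0,0,20],0],[[0,0,60],0],[[0,0,110],0],[[0,0,140],0],[[0,0,140],0]]}}

```text
clock: 13.75
eef_pos: [0.5987, -0.0814, 0.2115]
eef_rot: [[0.167, 0.986, 0.007], [0.986, -0.167, 0.0], [0.001, 0.007, -1.0]]
ft_force: [0.1, -0.1, 0.3]
grip_width: 0.701
```

Request:
{"fn": "drive_tool", "kwargs": {"increments": [[[-34,-33,0],-3],[[-68,-66,0],-6],[[-102,-99,0],-9],[[-136,-132,0],-9],[[-167,-163,0],-9]], "fingers": 0.5}}

```text
clock: 14.38
eef_pos: [0.4298, -0.2452, 0.2111]
eef_rot: [[0.319, 0.948, 0.006], [0.948, -0.319, -0.001], [0.001, 0.006, -1.0]]
ft_force: [0.3, -0.1, -0.7]
grip_width: 0.75
```

Request:
{"fn": "drive_tool", "kwargs": {"increments": [[[0,0,-40],0],[[0,0,-70],0],[[0,0,-82],0],[[0,0,-82],0]]}}

```text
clock: 14.88
eef_pos: [0.4294, -0.2449, 0.1288]
eef_rot: [[0.319, 0.948, 0.005], [0.948, -0.319, 0.0], [0.001, 0.004, -1.0]]
ft_force: [0.7, 0.0, -0.4]
grip_width: 0.749
```

```bash
python3 - <<'E'
from h import *
b=snap("scene","s5");a=snap("top","t5")
s=bot.get_state();print(s["eef_pos"],s["eef_rot"][:,0],proj("s5",s["eef_pos"]))
cv2.imwrite("pics/x5.png",np.hstack([cv2.resize(a[120:270,270:470],(450,340)),cv2.resize(b[90:210,220:340],(340,340))]))
E
```

```text
[ 0.43036735 -0.24539033  0.12995107] [0.31925581 0.94766785 0.00117545] [283.23640716 122.11958078]
```

View pics/x5.png

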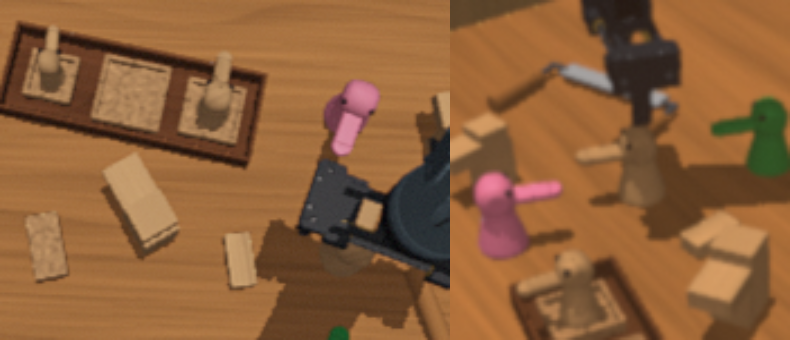

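Medium head is standing in its nest; the hand is centred above the large plain head (scene crop ~(640,165)), so I descend on it.

Request:
{"fn": "drive_tool", "kwargs": {"increments": [[[1.5,1,-25],0],[[1.5,1,-50],0],[[1.5,1,-64],0],[[1.5,1,-66],0],[[1.5,1,-66],0]]}}

```text
clock: 15.6
eef_pos: [0.4324, -0.2447, 0.0646]
eef_rot: [[0.319, 0.948, 0.008], [0.948, -0.319, -0.002], [0.001, 0.008, -1.0]]
ft_force: [-0.7, -0.2, 0.5]
grip_width: 0.747
```

Request:
{"fn": "drive_tool", "kwargs": {"increments": [[[0,0,0],0],[[0,0,0],0],[[0,0,0],0],[[0,0,0],0],[[0,0,0],0]], "fingers": -1, "force": 20}}

```text
clock: 16.23
eef_pos: [0.4327, -0.2445, 0.0649]
eef_rot: [[0.319, 0.948, 0.009], [0.948, -0.319, -0.002], [0.001, 0.009, -1.0]]
ft_force: [0.5, 2.1, 5.2]
grip_width: 0.451
```

Request:
{"fn": "drive_tool", "kwargs": {"increments": [[[0,0,15],0],[[0,0,45],0],[[0,0,80],0],[[0,0,125],0],[[0,0,125],0]]}}

```text
clock: 16.85
eef_pos: [0.4344, -0.2458, 0.1934]
eef_rot: [[0.32, 0.947, 0.015], [0.948, -0.32, -0.004], [0.0, 0.015, -1.0]]
ft_force: [-0.5, -0.5, -1.9]
grip_width: 0.45
```

Request:
{"fn": "drive_tool", "kwargs": {"increments": [[[30,44,0],2],[[60,88,0],4],[[90,132,0],6],[[120,176,0],8.6],[[145,212,0],8.6]]}}

```text
clock: 17.48
eef_pos: [0.5795, -0.0319, 0.1925]
eef_rot: [[0.173, 0.985, 0.013], [0.985, -0.173, -0.002], [0.0, 0.014, -1.0]]
ft_force: [0.2, 0.4, -1.1]
grip_width: 0.451
```

Request:
{"fn": "drive_tool", "kwargs": {"increments": [[[18,26,0],0],[[34,50,0],0],[[34,50,0],0],[[34,50,0],0]]}}

```text
clock: 17.98
eef_pos: [0.6125, 0.0169, 0.1917]
eef_rot: [[0.174, 0.985, 0.011], [0.985, -0.174, -0.003], [-0.001, 0.012, -1.0]]
ft_force: [-0.8, -0.0, -1.3]
grip_width: 0.445
```

```bash
python3 - <<'E'
from h import *
b=snap("scene","s6")
s=bot.get_state();print(s["eef_pos"],s["eef_rot"][:,0])
cv2.imwrite("pics/x6.png",cv2.resize(b[120:290,200:370],(600,600)))
E
```

```text
[0.61254673 0.01652109 0.19187825] [ 0.17454414  0.98464884 -0.00100436]
```

View pics/x6.png

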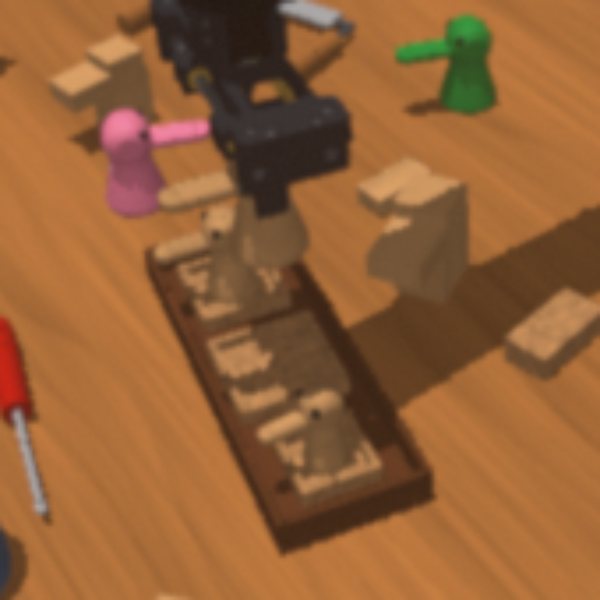

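Request:
{"fn": "drive_tool", "kwargs": {"increments": [[[0.5,0,-35],0],[[0.5,0,-70],0],[[0.5,0,-100],0],[[0.5,0,-111],0],[[0.5,0,-114],0]]}}

```text
clock: 18.65
eef_pos: [0.6129, 0.0157, 0.0779]
eef_rot: [[0.176, 0.984, 0.011], [0.984, -0.176, -0.004], [-0.001, 0.012, -1.0]]
ft_force: [0.3, -0.7, -0.8]
grip_width: 0.448
```

Request:
{"fn": "drive_tool", "kwargs": {"increments": [[[0,0,-1.5],0],[[0,0,-3.5],0],[[0,0,-3.5],0]]}}

```text
clock: 19.02
eef_pos: [0.614, 0.0157, 0.0758]
eef_rot: [[0.176, 0.984, 0.014], [0.984, -0.176, -0.003], [-0.001, 0.014, -1.0]]
ft_force: [-1.2, 0.4, 5.4]
grip_width: 0.448
```

Request:
{"fn": "drive_tool", "kwargs": {"increments": [[[0,0,-0.5],0],[[0,0,-0.5],0],[[0,0,-0.5],0],[[0,0,-0.5],0],[[0,0,-0.5],0]], "fingers": 0.4}}

```text
clock: 19.65
eef_pos: [0.6139, 0.0157, 0.0752]
eef_rot: [[0.176, 0.984, 0.014], [0.984, -0.175, -0.003], [-0.001, 0.014, -1.0]]
ft_force: [-0.0, 0.1, 0.2]
grip_width: 0.698
```

Request:
{"fn": "drive_tool", "kwargs": {"increments": [[[0,0,20],0],[[0,0,60],0],[[0,0,110],0],[[0,0,150],0],[[0,0,150],0]]}}

```text
clock: 20.27
eef_pos: [0.6163, 0.0157, 0.2302]
eef_rot: [[0.176, 0.984, 0.022], [0.984, -0.176, -0.003], [0.001, 0.022, -1.0]]
ft_force: [-0.0, -0.4, -0.7]
grip_width: 0.7
```

Request:
{"fn": "drive_tool", "kwargs": {"increments": [[[-20,50,0],0],[[-40,100,0],0],[[-60,150,0],0],[[-80,200,0],0],[[-100,260,0],0]]}}

```text
clock: 20.9
eef_pos: [0.5156, 0.2755, 0.2301]
eef_rot: [[0.177, 0.984, 0.021], [0.984, -0.177, -0.004], [0.0, 0.022, -1.0]]
ft_force: [0.2, 1.0, 0.1]
grip_width: 0.698
```

```bash
python3 - <<'E'
from h import *
b=snap("scene","s7");a=snap("top","t7")
cv2.imwrite("pics/x7.png",cv2.resize(a[110:250,250:500],(800,448),interpolation=cv2.INTER_CUBIC))
cv2.imwrite("pics/x7s.png",cv2.resize(b[110:290,200:380],(600,600),interpolation=cv2.INTER_CUBIC))
s=bot.get_state();print(s["eef_pos"],s["clock"])
E
```

```text
[0.5121037  0.28348494 0.23004567] 21.0
```

View pics/x7.png

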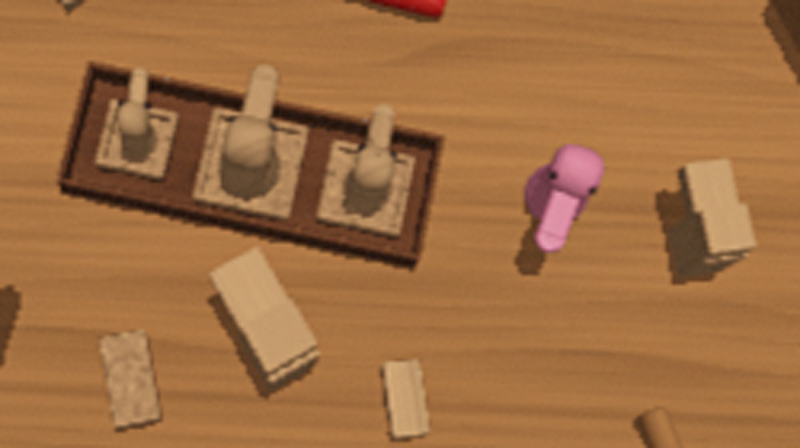

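View pics/x7s.png

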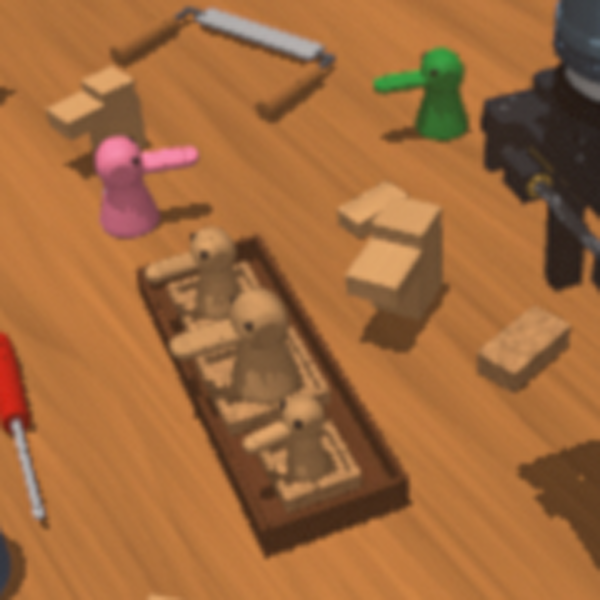

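```bash
python3 - <<'E'
from h import *
f=lambda q:((q[0]+.5)/3.2-.5+250,(q[1]+.5)/3.2-.5+110)
for n,c,t,z,N in (("S",(133,119),(140,74),.063,(.6307,.115)),("L",(249,143),(264,72),.075,(.613,.0165)),("M",(374,167),(381,111),.068,(.5957,-.0818))):
    P=ray("t7",*f(c),z);Q=ray("t7",*f(t),z-.003)
    print(n,P.round(4),"err mm",((P[:2]-N)*1000).round(1),"yaw",np.degrees(np.arctan2(*(Q-P)[1::-1])).round(1),"tip",(np.hypot(*(Q-P)[:2])*1000).round(1))
for (x0,y0,x1,y1) in ((310,180,355,235),(455,150,495,205)):
    a=load("t0")[0][y0:y1,x0:x1].astype(float);b=load("t7")[0][y0:y1,x0:x1].astype(float)
    g=lambda q:cv2.cvtColor(q.astype(np.float32),cv2.COLOR_BGR2GRAY)
    print("blank absdiff",np.abs(a-b).mean().round(2),cv2.phaseCorrelate(g(a),g(b)))
E
```

```text
S [0.6314 0.1132 0.063 ] err mm [ 0.7 -1.8] yaw -4.0 tip 40.8
L [0.6106 0.0171 0.075 ] err mm [-2.4  0.6] yaw -8.6 tip 63.3
M [ 0.5971 -0.0844  0.068 ] err mm [ 1.4 -2.6] yaw -5.8 tip 49.4
blank absdiff 14.06 ((0.48645856481126515, -0.0502885527843695), 0.9942270801685474)
blank absdiff 14.08 ((0.05116756464628125, -0.05683656121356151), 1.0047821839650473)
```

```bash
python3 -c "
from h import *
print(bot.close_job())"
```

```text
the job is handed in; nothing more can be done
None
```

All three finished heads are standing upright in the nests of their own size, and I handed the job in at about 21 s. Each was gripped by the cheeks (26, 32 and 40 mm, as specified), lowered until its foot touched the nest floor, and released. The hand was then moved clear.

| Head | Offset from nest centre | Bill angle off the box's short way |
|---|---|---|
| Small | about 2 mm | about 6° |
| Medium | about 3 mm | about 4° |
| Large | about 2.5 mm | about 1° |

- **How I checked:** these come from pixels I read off one enlarged top view. The scene view shows all three heads upright.
- **Blanks:** both are still standing. They match the first top picture to within half a pixel, roughly 1 mm.
- **Disagreements:** on the same top view, the bills came out 6–9 mm shorter than specified (small 41, medium 49, large 63 mm), so treat the bill angles as good to a few degrees; the limit is 25°. An automatic measurement of the small head after placing gave a bill angle of −152°. It had merged the head with the cork behind it, so I discarded that angle. The raw picture difference around the blanks was about 14 grey levels, which I did not explain.
- **Forces:** the highest wrist reading at the end of any move was about 12 N.

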